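Turn a safe handwheel until its pointer spoke stands up

ROBOT

A 6-joint arm with a two-finger parallel gripper is mounted at the origin on a cart in front of the work surface, level with it; the furniture and walls round the work are solid. World frame = base frame: x ahead of the robot, y to its left, z up, the work surface at z = 0. Lengths are in mm, angles in degrees, forces in N, time in s.
With the tool pointing down it reaches from about 300 to 850 mm from the base axis. Payload 4.2 kg.
Tool frame: the origin (TCP) lies at the very end of the fingers, on their centre line; the grasp point (between the pads) lies 19 mm behind it (env.grasp_offset is the distance from the TCP to the grasp point, in mm); z points along the fingers, y is the line along which they close (so a half turn about z gives the same grasp; the last joint's range is limited). The gripper opens to 91 mm and grips with 3 to 60 N. Pads are 32 mm wide; open, the fingers measure 118 mm over their backs; the gripper's body (76 mm by 178 mm) begins 60 mm behind the grasp point.
Start: joints at [62.567, 18.312, 89.639, -0, 72.044, -1.146], TCP at [254.656, 515.551, 213.976] pointing down, gripper open.
Joint ranges: [-177.97, 177.97], [-48.28, 115.42], [12.27, 149.76], [-77.06, 257.06], [2.81, 150.46], [-146.56, 146.56]. Speed limits (degrees/s): [147.25, 147.25, 180, 180, 180, 180].

INTERFACE

Orientations are given as [roll, pitch, yaw] about the fixed x, y, z axes, in that order (R = Rz(yaw) Ry(pitch) Rx(roll)).
In Python, from workcell import env, eyes gives the robot as it stands.
- The arm moves only by the tool send_rows, never from a script. Its arguments are lists of equal length, an entry for each row: "grip": the opening, from -1 (shut) to 1 (fully open), so that 0 is half open; "xyz": the shift along the world's x, y, z in m, a list of three; "yaw": the turn about the world's z in degrees. A call has 1 to 8 rows; each row is the pose to reach, as a shift and turn from the pose commanded when the call began; what a row does not reach only later rows make up. A row lasts 1/12 s, in which the tool goes at most 41.7 mm and 7.16 degrees, less where a joint would pass 70% of its speed; a pose out of reach is approached as far as the arm can. A call with a gripper value outside its range is refused whole. The fingers move at their own pace and stop on an object; "grip_force" is the grip in N (left out, the last holds). Time passes only in rows, so rows that repeat a pose let the fingers close. It gives the time, the measured TCP pose, the force, the opening and the grip force at its end, in the units of the state.
- env.state(): the state, without advancing time (a new reading comes with each control period).
- eyes.grab_frame(name): name is "side" or "top"; returns a dict with "frame" (400x640x3 uint8, red, green, blue), "fx", "fy", "cx", "cy" (pixels), "pose" (4x4, takes a point from camera to world coordinates). Camera axes: x right, y down, z forward; pixel columns grow to the right and rows downward; lengths in mm; the calibration is good to about 2 mm. A picture is of the moment at which its call begins. There is no depth.
- env.job_done(): hands the job in; it is judged then, once.
The state is a dict: "time_s": time; "qpos": joint angles; "qvel": joint speeds; "effort": joint torques, N m; "ee_pos": TCP position; "ee_rot": TCP orientation; "force": force on the tool from outside, world axes, zero at the start; "torque": the same for the moment, N m; "gripper_width": finger opening in mm; "gripper_force": force on a finger pad.
Only numpy, scipy, OpenCV 4.12 (cv2) and the standard library are available. Lean on these libraries where they do the work, as an engineer would, in place of code of your own. Each camera call takes 0.05 s, during which the arm holds its last target. There are 200 camera calls.

TASK

Turn the spoked safe-door handwheel clockwise, as the robot sees it, by gently pushing one spoke after another with the fingertips, until the pointed spoke points straight up, then leave it. Do not grip the wheel, keep its stand where it stands, and leave the loose things around it alone.

Things in the scene. Friction and masses are not known exactly. Their poses are not given: they have to be found in the camera images.
- stand: Loose bench stand, about 6 kg, with safe-door boltwork: dark foot plate 110 x 140 x 22 mm (x, y, z), grey pillar and gear case behind the wheel (case top at 203 mm, bolts out to 77 mm left and right). Origin: centre of the underside; z up; -x faces the robot. The wheel's axis is parallel to the stand's x, 170 mm up; its spokes lie in the stand's plane x = -60 mm.
- hub (a point): Centre of the handwheel, on its axis in the spoke plane, 170 mm above the bench; turns with the wheel, z along the pointer spoke. Hub 56 mm across, 25 mm deep in front. No rim: five straight smooth steel spokes (friction about 0.3), 14 mm thick, 72 degrees apart; four end in 28 mm ball knobs centred 104 mm from the axis; the fifth, the pointer spoke, has no knob and tapers to a point.
- pointer_tip (a point): The point of the pointer spoke, 138 mm from the wheel's axis; its cone tapers from 15 mm thick at 108 mm from the axis to 5 mm at the point.
- wheel (a joint): Wheel angle, rad: 0 = pointer spoke straight up; grows clockwise as the robot sees it (top moves to the robot's right, the stand's -y). Starts between -4.0 and -1.7; stops at -4.6 and +0.7, so up is reached only clockwise. Stiff bearing (0.3 N m): it stays where left, does not coast; 3 to 5 N at a spoke turns it. If turned too far it may be pushed back.
- padlock_brass: Loose brass padlock 68 x 45 x 21 mm lying on the bench in front of the stand; origin at its underside. Leave alone.
- key_blank_1: Loose key with black head, 75 x 25 x 9 mm, on the bench in front of the stand; origin at its underside. Leave alone.
- hex_key: Loose black hex key 33 x 93 x 6 mm on the bench behind and to the right of the stand; origin at its underside. Leave alone.
- spanner_b: Loose steel spanner 19 x 136 x 8 mm on the bench behind the stand; origin at its underside. Leave alone.
- cylinder_b: Loose grey lock cylinder 31 x 60 x 22 mm on the bench in front of the stand; origin at its underside. Leave alone.

How it is judged (in metres and radians):
At the end, for the whole second after the job is handed in: The pointer spoke points straight up within 0.1 rad (about 6 degrees), the wheel is at rest, and the stand is upright within 20 mm of where it stood (value of joint wheel between -0.1 and 0.1 rad and velocity of joint wheel between -0.05 and 0.05 rad/s and distance of stand from where it was at the start of the episode below 0.02 m and angle between stand's own z axis and vertical below 0.03 rad); the robot touches nothing.
It fails at once if the handwheel is gripped or pushed hard (more than 40 N from the fingers) (contact force between the fingers and wheel above 40 N).
It fails at once if the stand is shifted by more than 20 mm, lifted or tipped (distance of stand from where it was at the start of the episode above 0.02 m or height (world z) of stand above 0.008 m or angle between stand's own z axis and vertical above 0.1 rad).
It fails at once if a loose thing on the bench is lifted or moved by more than 25 mm (distance of any of padlock_brass, key_blank_1, cylinder_b, hex_key, spanner_b from where it was at the start of the episode above 0.025 m).
It also fails if it takes over 72 s, if anything falls off the work surface, if the arm or the gripper's body presses on something with over 40 N, if the wrist force passes 120 N, or if a joint passes its speed limit or range.

## Working session

There is one attempt and no reset: what is moved stays moved. The work goes in short steps, Python scripts to look and compute and a tool call to move; the robot and the scene stay as the last step left them, time stands still between calls to the robot, and variables do not carry over. Pictures are saved under pics/ and viewed, at most 10 in all, crops included, and the job is handed in when it is done.

Besides the shell and the picture viewer there is one more tool, called after "Emit:" as a command line: name --pt "numbers of a row" for each row, then --argument value for the rest. send_rows: Moves the arm, as the interface text tells. Its arguments: {"type":"object","properties":{"grip":{"type":"array"},"xyz":{"type":"array"},"yaw":{"type":"array"},"grip_force":{"type":"number"}},"required":["grip","xyz","yaw"]}

```bash
mkdir -p pics; ls; python3 - <<'E'
from workcell import env, eyes
import cv2,numpy as np
np.set_printoptions(precision=4,suppress=True)
for n in("side","top"):
    f=eyes.grab_frame(n); cv2.imwrite(f"pics/{n}0.png",f["frame"][:,:,::-1]); print(n,f["fx"],f["fy"],f["cx"],f["cy"]);print(np.array(f["pose"]))
print(env.state())
E
```

```text
pics
side 457.691526899913 457.691526899913 315.68415413968177 198.3526027180169
[[   0.8503   -0.2783    0.4466   99.4432]
 [  -0.526    -0.4737    0.7063 -616.0776]
 [   0.015    -0.8355   -0.5492  729.4054]
 [   0.        0.        0.        1.    ]]
top 513.7278151113222 513.7278151113222 316.92770113320927 205.13610590042666
[[  -0.0472   -0.9751    0.2166  297.7625]
 [  -0.9989    0.0465   -0.0082   95.6082]
 [  -0.0021   -0.2168   -0.9762 1280.1282]
 [   0.        0.        0.        1.    ]]
{'time_s': 0.1, 'qpos': array([62.5662, 18.3489, 89.7004, -0.001 , 72.042 , -1.1469]), 'qvel': array([-0.0265,  0.0107, -0.0585,  0.0539,  0.0173, -0.0266]), 'effort': array([  0.0009, -41.3331, -23.2509,   0.0727,   0.0423,  -0.0001]), 'ee_pos': array([254.4546, 515.1342, 213.1888]), 'ee_rot': array([-179.9087,   -0.0009,  153.7134]), 'force': array([-0.0908, -0.3787, -0.3118]), 'torque': array([-0.0124,  0.0238, -0.0493]), 'gripper_force': 0.0, 'gripper_width': 91.20936333940817}
```

View pics/side0.png

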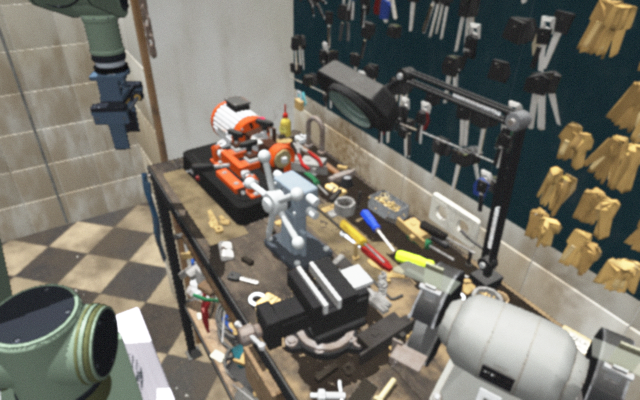

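View pics/top0.png

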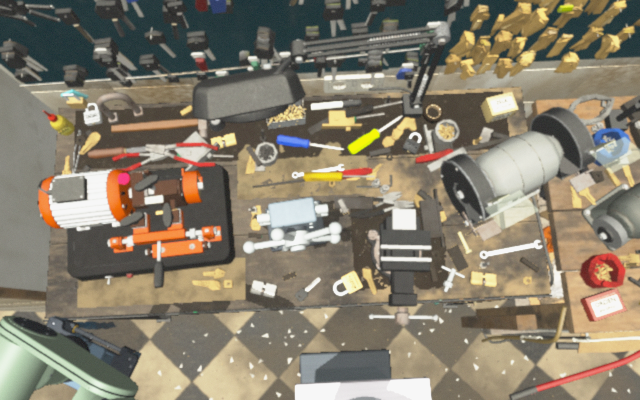

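The side view shows the wheel around (270,195), seen against the stand, and the top view shows it around (292,238). I'll enlarge both.

```bash
python3 - <<'E'
import cv2,numpy as np
a=cv2.imread("pics/side0.png")[130:280,210:370]; b=cv2.imread("pics/top0.png")[170:310,220:380]
cv2.imwrite("pics/c1.png",cv2.resize(a,(640,600),interpolation=cv2.INTER_CUBIC))
cv2.imwrite("pics/c2.png",cv2.resize(b,(640,560),interpolation=cv2.INTER_CUBIC))
E
```

```text
(no output)
```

View pics/c1.png

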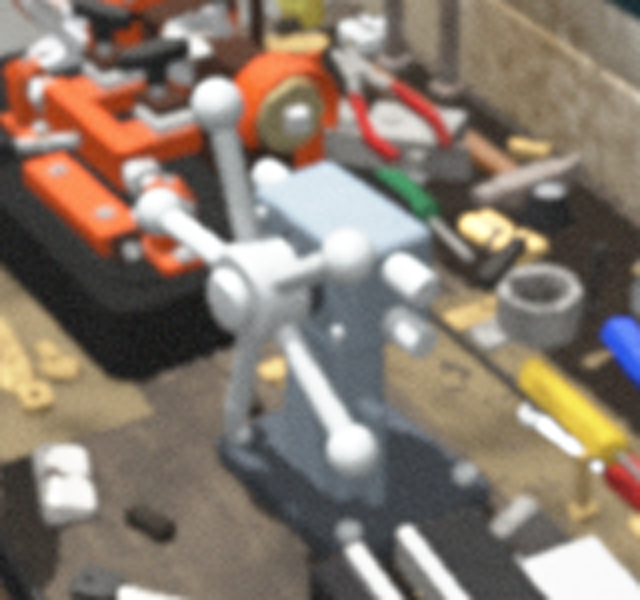

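View pics/c2.png

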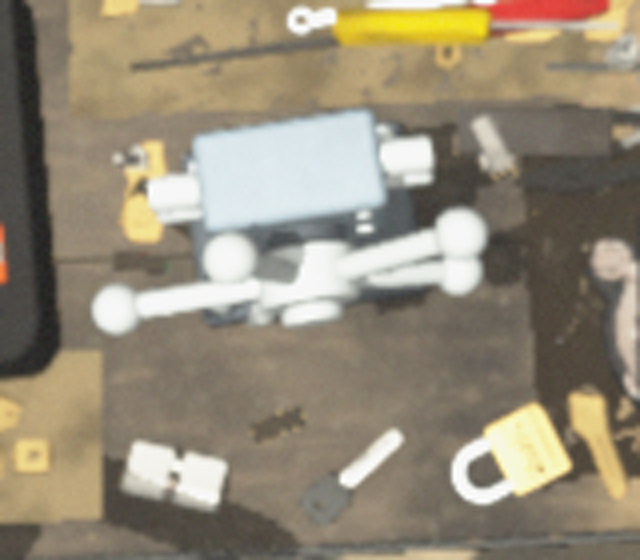

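```bash
cat > fit.py <<'E'
import numpy as np
from scipy.optimize import least_squares
def proj(f,P):
    T=np.array(f["pose"]);p=(np.asarray(P)-T[:3,3])@T[:3,:3]
    return np.c_[f["fx"]*p[:,0]/p[:,2]+f["cx"],f["fy"]*p[:,1]/p[:,2]+f["cy"]]
def wheel(v):  # v: hub x,y,z, stand yaw, theta -> 5 points (tip, knobs 1..4)
    x,y,z,w,t=v; a=t+np.arange(5)*np.radians(72); r=np.array([138,104,104,104,104.])
    right=np.array([np.sin(w),-np.cos(w),0])
    return np.array([x,y,z])+(r*np.sin(a))[:,None]*right+(r*np.cos(a))[:,None]*np.array([0,0,1])
def fit(obs,v0):  # obs: list of (frame, idx list, pixels)
    fun=lambda v:np.concatenate([(proj(f,wheel(v)[i])-np.array(p)).ravel() for f,i,p in obs])
    return least_squares(fun,v0,loss="soft_l1")
E
python3 - <<'E'
from fit import *
from workcell import env,eyes
s,t=eyes.grab_frame("side"),eyes.grab_frame("top")
import pickle; pickle.dump((s,t),open("fr0.pkl","wb"))
# up, right(upper), lowR, left in cw order after tip (tip lower-left)
best=None
S=[(249.5,182.5),(264.25,155.75),(297,193.25),(298,241.75)]
Tp=[(248.75,247),(277.5,234.5),(335.5,228),(335,238)]
r=fit([(s,[1,2,3,4],S),(s,[0],[(269.5,240)]),(t,[1,2,3,4],Tp)],[480,130,170,0,np.radians(-150)])
print(r.cost,r.x,np.degrees(r.x[3:]));print(r.fun.reshape(-1,2).round(1));print(wheel(r.x).round(1))
# bench items and top-view rays
def ray(f,u,z):
    T=np.array(f["pose"]);d=T[:3,:3]@np.array([(u[0]-f["cx"])/f["fx"],(u[1]-f["cy"])/f["fy"],1]);return T[:3,3]+d*(z-T[2,3])/d[2]
for n,u,z in[("cyl",(264,289),11),("key",(308,288),5),("padlock",(346,284),10),("vise",(385,250),60),("front edge",(300,306),0)]: print(n,ray(t,u,z).round())
E
```

```text
2.0826937481271806 [ 4.68937172e+02  1.33778502e+02  1.73585514e+02  1.08177564e-01
 -2.85562679e+00] [   6.19811787 -163.61536265]
[[ 0.9 -0. ]
 [ 0.1 -0.3]
 [ 0.1 -0.1]
 [ 0.5  0.3]
 [-1.5 -0.1]
 [ 0.7  0.1]
 [-0.2  0.2]
 [-0.4  0.7]
 [-0.2 -0.4]]
[[464.7 172.5  41.2]
 [457.7 237.1 170.7]
 [465.2 168.5 271.6]
 [477.8  51.9 237.1]
 [478.2  48.5 114.9]]
cyl [376. 224.  11.]
key [374. 117.   5.]
padlock [379.  23.  10.]
vise [451. -72.  60.]
front edge [331. 138.   0.]
```

Wheel fit is good (residuals under 1.5 px): hub at (469, 134, 172), stand yaw 6.2°, wheel at -164°. Plan: close the fingers with the TCP at z≈235, so the gripper body stays above the wheel, and sweep to the right behind one upper spoke after another.

Emit:
send_rows --grip '[-1, -1, -1, -1, -1, -1, -1, -1]' --pt "0 0 0.04" --pt "0 0 0.08" --pt "0 0 0.116" --pt "0.02 -0.03 0.116" --pt "0.045 -0.06 0.116" --pt "0.07 -0.09 0.116" --pt "0.09 -0.12 0.116" --pt "0.1 -0.14 0.116" --yaw '[0, 0, 0, 6.5, 13, 19.5, 26, 32.5]'

```text
time_s: 0.87
ee_pos: [356.3, 372.9, 329.8]
ee_rot: [-179.9, 0.0, -173.6]
force: [1.1, 0.3, 1.1]
gripper_width: 40.5
gripper_force: 0.0
```

Emit:
send_rows --grip '[-1, -1, -1, -1, -1, -1, -1, -1]' --pt "0.02 -0.03 0" --pt "0.04 -0.06 0" --pt "0.06 -0.09 0" --pt "0.08 -0.12 0" --pt "0.1 -0.15 0" --pt "0.105 -0.157 0" --pt "0.105 -0.157 0" --pt "0.105 -0.157 0" --yaw '[0, 0, 0, 0, 0, 0, 0, 0]'

```text
time_s: 1.53
ee_pos: [459.4, 218.8, 329.8]
ee_rot: [179.9, -0.1, -173.8]
force: [0.7, -0.1, 0.4]
gripper_width: 0.5
gripper_force: 0.0
```

Emit:
send_rows --grip '[-1, -1, -1, -1, -1, -1, -1, -1]' --pt "0 0 -0.03" --pt "0 0 -0.06" --pt "0 0 -0.085" --pt "0 0 -0.095" --pt "0 0 -0.095" --pt "0.001 -0.008 -0.095" --pt "0.002 -0.016 -0.095" --pt "0.003 -0.024 -0.095" --yaw '[0, 0, 0, 0, 0, 0, 0, 0]'

```text
time_s: 2.2
ee_pos: [463.5, 194.6, 236.8]
ee_rot: [179.9, 0.2, -173.8]
force: [-0.7, 9.8, 3.5]
gripper_width: 0.9
gripper_force: 4.5
```

Emit:
send_rows --grip '[-1, -1, -1, -1, -1, -1, -1, -1]' --pt "0.0005 -0.005 0" --pt "0.001 -0.01 0" --pt "0.0015 -0.015 0" --pt "0.002 -0.02 0" --pt "0.0027 -0.025 0" --pt "0.0033 -0.03 0" --pt "0.0038 -0.035 0" --pt "0.0043 -0.04 0" --yaw '[0, 0, 0, 0, 0, 0, 0, 0]'

```text
time_s: 2.87
ee_pos: [466.9, 153.9, 234.8]
ee_rot: [-180.0, -0.0, -173.8]
force: [0.4, 3.7, 1.9]
gripper_width: 0.5
gripper_force: 1.6
```

```bash
python3 - <<'E'
from workcell import env,eyes
import cv2,numpy as np
s,t=eyes.grab_frame("side")["frame"],eyes.grab_frame("top")["frame"]
c=lambda f,r,q:cv2.resize(f[r:r+150,q:q+160],(400,375),interpolation=cv2.INTER_CUBIC)
cv2.imwrite("pics/p2.png",np.hstack([c(s,130,210),c(t,165,220)])[:,:,::-1])
E
```

```text
(no output)
```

View pics/p2.png

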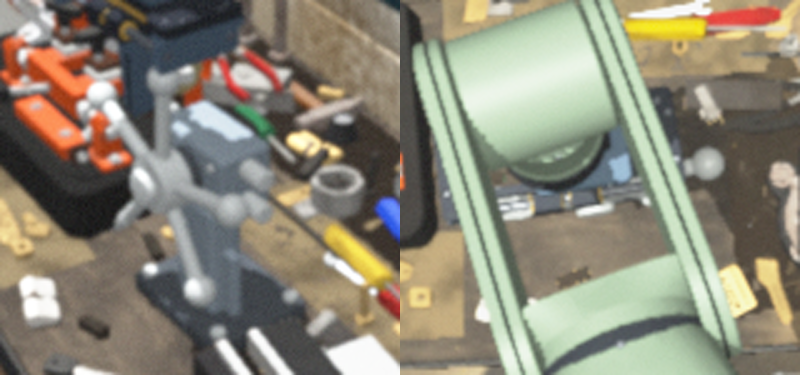

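The side view (left half) shows the fingers pushing the upper spoke, now near vertical with its knob at about (163,80). The top view is blocked by the arm. It takes about 4 N, so I'll continue.

Emit:
send_rows --grip '[-1, -1, -1, -1, -1, -1, -1, -1]' --pt "0.0005 -0.005 0" --pt "0.001 -0.01 0" --pt "0.0015 -0.015 0" --pt "0.002 -0.02 0" --pt "0.0027 -0.025 0" --pt "0.0033 -0.03 0" --pt "0.0038 -0.035 0" --pt "0.0043 -0.04 0" --yaw '[0, 0, 0, 0, 0, 0, 0, 0]'

```text
time_s: 3.63
ee_pos: [471.3, 114.3, 235.1]
ee_rot: [180.0, 0.0, -173.8]
force: [-0.8, 4.6, -0.8]
gripper_width: 0.4
gripper_force: 2.0
```

Emit:
send_rows --grip '[-1, -1, -1, -1, -1, -1, -1, -1]' --pt "0.0005 -0.005 0" --pt "0.001 -0.01 0" --pt "0.0015 -0.015 0" --pt "0.002 -0.02 0" --pt "0.002 -0.02 0" --pt "0.001 -0.012 0" --pt "0.001 -0.012 0.03" --pt "0.001 -0.012 0.06" --yaw '[0, 0, 0, 0, 0, 0, 0, 0]'

```text
time_s: 4.3
ee_pos: [471.0, 102.0, 294.0]
ee_rot: [-179.9, -0.3, -173.8]
force: [0.5, 0.5, 1.5]
gripper_width: 0.2
gripper_force: 0.0
```

```bash
python3 - <<'E'
from workcell import env,eyes
import cv2,numpy as np
s=eyes.grab_frame("side")["frame"]
cv2.imwrite("pics/p3.png",cv2.resize(s[130:280,210:370],(640,600),interpolation=cv2.INTER_CUBIC)[:,:,::-1])
E
```

```text
(no output)
```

View pics/p3.png

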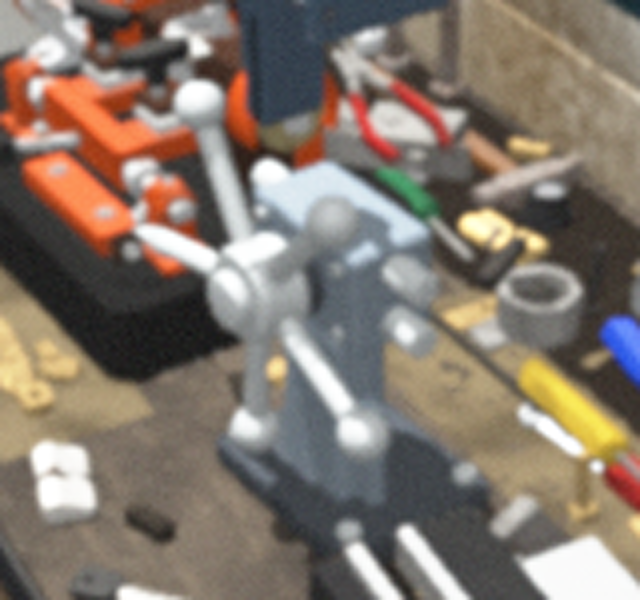

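Pointer spoke is now at the left, tip (138,233). Knobs are at (201,103), (330,222), (360,432) and (252,427).

```bash
python3 - <<'E'
from fit import *; import pickle
s,t=pickle.load(open("fr0.pkl","rb"))
p=np.array([(138,233),(201,103),(330,222),(360,432),(252,427)])/4+[210,130]
f=lambda v:(proj(s,wheel([*v[:2],172,.108,v[2]]))-p).ravel()
r=least_squares(f,[469,134,np.radians(-100)],loss="soft_l1");print(r.x,np.degrees(r.x[2]),r.fun.reshape(-1,2).round(1))
E
```

```text
[467.91695286 134.53690554  -1.78577527] -102.31738637691865 [[-0.5 -1.2]
 [-0.6  0.6]
 [ 0.  -0.6]
 [ 0.5  0.6]
 [ 0.7  0.1]]
```

Emit:
send_rows --grip '[-1, -1, -1, -1, -1, -1, -1, -1]' --pt "0 0 0.03" --pt "-0.003 0.03 0.035" --pt "-0.006 0.06 0.035" --pt "-0.009 0.09 0.035" --pt "-0.0125 0.1265 0.035" --pt "-0.0125 0.1265 0.005" --pt "-0.0125 0.1265 -0.03" --pt "-0.0125 0.1265 -0.06" --yaw '[0, 0, 0, 0, 0, 0, 0, 0]'

```text
time_s: 5.02
ee_pos: [459.3, 229.5, 233.3]
ee_rot: [-179.9, 0.0, -173.7]
force: [-0.1, 1.3, -0.5]
gripper_width: 0.4
gripper_force: 0.0
```

Emit:
send_rows --grip '[-1, -1, -1, -1, -1, -1, -1, -1]' --pt "0 0 0" --pt "0.0005 -0.005 0" --pt "0.001 -0.01 0" --pt "0.0015 -0.015 0" --pt "0.002 -0.02 0" --pt "0.0025 -0.025 0" --pt "0.003 -0.03 0" --pt "0.0035 -0.035 0" --yaw '[0, 0, 0, 0, 0, 0, 0, 0]'

```text
time_s: 5.68
ee_pos: [464.7, 195.2, 237.6]
ee_rot: [179.7, 0.3, -173.8]
force: [0.2, 4.3, 4.2]
gripper_width: 0.1
gripper_force: 2.5
```

Emit:
send_rows --grip '[-1, -1, -1, -1, -1, -1, -1, -1]' --pt "0.0005 -0.005 0" --pt "0.001 -0.01 0" --pt "0.0017 -0.015 0" --pt "0.0022 -0.02 0" --pt "0.0027 -0.025 0" --pt "0.0033 -0.03 0" --pt "0.0038 -0.035 0" --pt "0.0043 -0.04 0" --yaw '[0, 0, 0, 0, 0, 0, 0, 0]'

```text
time_s: 6.35
ee_pos: [467.5, 153.4, 234.8]
ee_rot: [-180.0, -0.0, -173.8]
force: [1.0, 4.1, 2.0]
gripper_width: 0.6
gripper_force: 1.6
```

Emit:
send_rows --grip '[-1, -1, -1, -1, -1, -1, -1, -1]' --pt "0.0005 -0.005 0" --pt "0.001 -0.01 0" --pt "0.0017 -0.015 0" --pt "0.0022 -0.02 0" --pt "0.0027 -0.025 0" --pt "0.0033 -0.03 0" --pt "0.0038 -0.035 0" --pt "0.0043 -0.04 0" --yaw '[0, 0, 0, 0, 0, 0, 0, 0]'

```text
time_s: 7.02
ee_pos: [471.7, 113.9, 235.0]
ee_rot: [180.0, -0.0, -173.8]
force: [0.1, 5.4, -0.3]
gripper_width: 0.4
gripper_force: 2.1
```

Emit:
send_rows --grip '[-1, -1, -1, -1, -1, -1, -1, -1]' --pt "0.0005 -0.005 0" --pt "0.001 -0.01 0" --pt "0.0015 -0.015 0" --pt "0.002 -0.02 0" --pt "0.002 -0.02 0" --pt "0.001 -0.012 0" --pt "0.001 -0.012 0.035" --pt "0.001 -0.012 0.07" --yaw '[0, 0, 0, 0, 0, 0, 0, 0]'

```text
time_s: 7.68
ee_pos: [471.4, 101.4, 303.8]
ee_rot: [-179.9, -0.4, -173.8]
force: [1.4, 0.7, -0.4]
gripper_width: 0.6
gripper_force: 0.0
```

Emit:
send_rows --grip '[-1, -1, -1, -1, -1, -1, -1, -1]' --pt "0 0 0.035" --pt "-0.003 0.03 0.035" --pt "-0.006 0.06 0.035" --pt "-0.009 0.09 0.035" --pt "-0.0125 0.1265 0.035" --pt "-0.0125 0.1265 0.035" --pt "-0.0125 0.1265 0.035" --pt "-0.0125 0.1265 0.035" --yaw '[0, 0, 0, 0, 0, 0, 0, 0]'

```text
time_s: 8.35
ee_pos: [460.2, 228.1, 339.7]
ee_rot: [-179.9, -0.0, -173.7]
force: [-0.6, 0.7, -0.1]
gripper_width: 0.3
gripper_force: 0.0
```

```bash
python3 - <<'E'
from workcell import env,eyes
import cv2,numpy as np
s=eyes.grab_frame("side")["frame"]
cv2.imwrite("pics/p4.png",cv2.resize(s[130:280,210:370],(640,600),interpolation=cv2.INTER_CUBIC)[:,:,::-1])
E
```

```text
(no output)
```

View pics/p4.png

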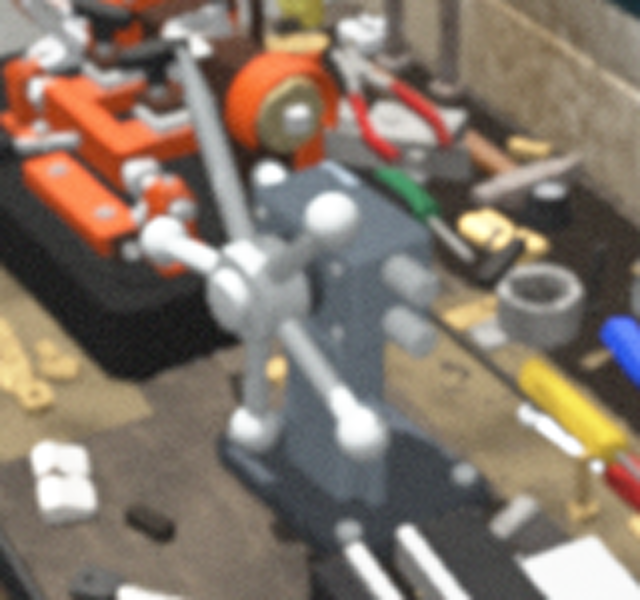

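The pointer is now at the upper left (tip (185,45)) at about -30°. Final sweep: stop a little short, then measure.

Emit:
send_rows --grip '[-1, -1, -1, -1, -1, -1, -1, -1]' --pt "0 0 -0.035" --pt "0 0 -0.07" --pt "0 0 -0.095" --pt "0 0 -0.105" --pt "0 0 -0.105" --pt "0.0005 -0.006 -0.105" --pt "0.0012 -0.012 -0.105" --pt "0.002 -0.018 -0.105" --yaw '[0, 0, 0, 0, 0, 0, 0, 0]'

```text
time_s: 9.07
ee_pos: [463.7, 211.3, 237.5]
ee_rot: [179.8, 0.3, -173.8]
force: [-0.5, 4.5, 4.5]
gripper_width: 0.5
gripper_force: 2.1
```

Emit:
send_rows --grip '[-1, -1, -1, -1, -1, -1, -1, -1]' --pt "0.0007 -0.007 0" --pt "0.0014 -0.014 0" --pt "0.0021 -0.021 0" --pt "0.0028 -0.028 0" --pt "0.0035 -0.035 0" --pt "0.0042 -0.042 0" --pt "0.0048 -0.048 0" --pt "0.0048 -0.048 0" --yaw '[0, 0, 0, 0, 0, 0, 0, 0]'

```text
time_s: 9.73
ee_pos: [467.1, 161.0, 234.7]
ee_rot: [-179.9, -0.0, -173.8]
force: [-0.1, 0.4, -0.1]
gripper_width: 0.5
gripper_force: 0.0
```

```bash
python3 - <<'E'
from workcell import env,eyes
import cv2,numpy as np
s=eyes.grab_frame("side")["frame"]
cv2.imwrite("pics/p5.png",cv2.resize(s[130:280,210:370],(640,600),interpolation=cv2.INTER_CUBIC)[:,:,::-1])
E
```

```text
(no output)
```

View pics/p5.png

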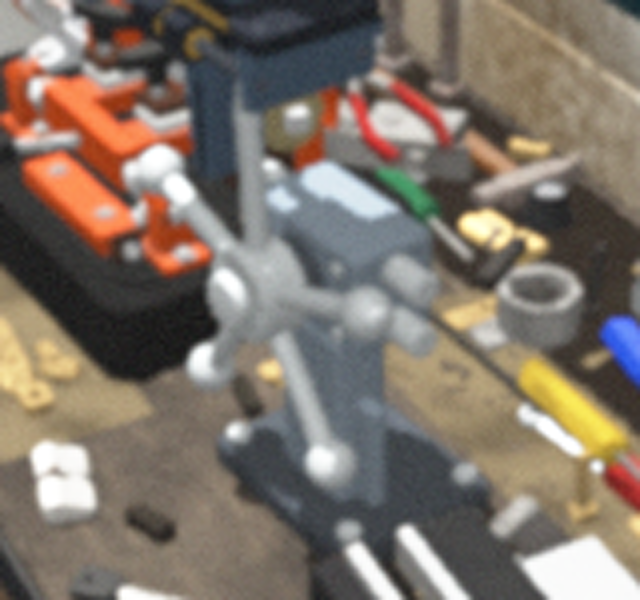

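The pointer is nearly vertical, with its tip hidden in front of the gripper. Knobs are at (366,314), (327,463) and (208,362), and one at about (155,170) against the clamp.

```bash
python3 - <<'E'
from fit import *; import pickle
s,t=pickle.load(open("fr0.pkl","rb"))
p=np.array([(366,314),(327,463),(208,362),(157,168)])/4+[210,130]
for n in(3,4):
  f=lambda v:(proj(s,wheel([468.5,134,172.5,.108,v[0]])[1:n+1])-p[:n]).ravel()
  r=least_squares(f,[-.1],loss="soft_l1");print(np.degrees(r.x),r.fun.reshape(-1,2).round(1))
E
```

```text
[-1.54642917] [[0.  0.5]
 [0.5 0. ]
 [0.4 0.2]]
[-1.72794543] [[ 0.   0.4]
 [ 0.6  0. ]
 [ 0.4  0.3]
 [ 1.  -0.3]]
```

-1.6°, well within tolerance. Backing away left and up.

Emit:
send_rows --grip '[-1, -1, -1, -1, -1, -1, -1, -1]' --pt "-0.001 0.01 0" --pt "-0.003 0.03 0" --pt "-0.006 0.06 0" --pt "-0.006 0.06 0.04" --pt "-0.006 0.06 0.08" --pt "-0.006 0.06 0.12" --pt "-0.01 0.1 0.12" --pt "-0.015 0.135 0.12" --yaw '[0, 0, 0, 0, 0, 0, 0, 0]'

```text
time_s: 10.45
ee_pos: [453.1, 299.0, 358.0]
ee_rot: [179.9, 0.3, -173.9]
force: [0.9, 0.0, 0.5]
gripper_width: 0.4
gripper_force: 0.0
```

Emit:
send_rows --grip '[-1, -1, -1, -1, -1, -1, -1, -1]' --pt "-0.02 0.03 0" --pt "-0.04 0.06 0" --pt "-0.06 0.08 0" --pt "-0.08 0.1 0" --pt "-0.08 0.1 0" --pt "-0.08 0.1 0" --pt "-0.08 0.1 0" --pt "-0.08 0.1 0" --yaw '[0, 0, 0, 0, 0, 0, 0, 0]'

```text
time_s: 11.12
ee_pos: [372.7, 397.0, 354.8]
ee_rot: [-180.0, 0.0, -173.8]
force: [0.2, 0.5, 0.4]
gripper_width: 0.7
gripper_force: 0.0
```

```bash
python3 - <<'E'
from workcell import env,eyes
import cv2,numpy as np
s,t=eyes.grab_frame("side")["frame"],eyes.grab_frame("top")["frame"]
c=lambda f,r,q:cv2.resize(f[r:r+150,q:q+160],(400,375),interpolation=cv2.INTER_CUBIC)
cv2.imwrite("pics/p6.png",np.hstack([c(s,130,210),c(t,165,220)])[:,:,::-1])
E
```

```text
(no output)
```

View pics/p6.png

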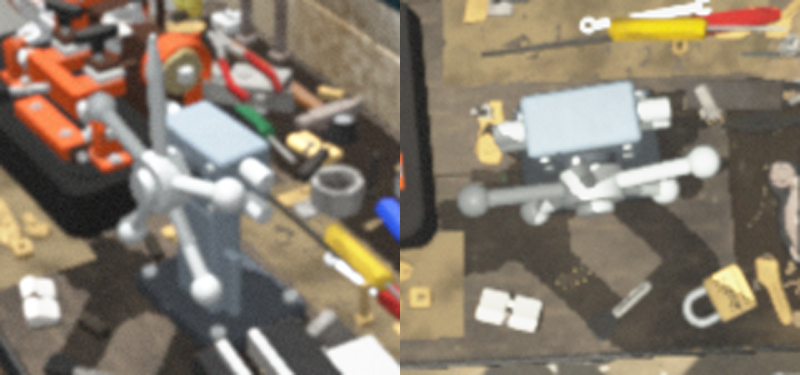

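The pointer stands upright, with its side-view tip at (155,40). Knobs are at (228,190), (205,289), (132,231) and (98,107), and the stand and loose things are in place. Final fit, then hand in.

```bash
python3 - <<'E'
from fit import *; import pickle
from workcell import env
s,t=pickle.load(open("fr0.pkl","rb"))
S=np.array([(155,40),(228,190),(205,289),(132,231),(98,107)])/2.5+[210,130]
T=(np.array([(704,161),(473,200)])-[400,0])/2.5+[220,165]
r=fit([(s,[0,1,2,3,4],S),(t,[1,4],T)],[469,134,172,.1,0]);d=np.degrees(r.x[4])
print(r.x,d,r.fun.round(1))
if abs(d)<3.5: print(env.job_done())
E
```

```text
[ 4.68804996e+02  1.34450411e+02  1.71182815e+02  1.16195649e-01
 -4.89888553e-02] -2.806854649083917 [-1.2 -1.8  0.4  2.2  1.   0.3 -0.1 -0.5  0.8  0.  -0.4  0.3 -0.   0.4]
the job is handed in; nothing more can be done
None
```

The job is handed in: the pointer spoke points up within about 3° by my last camera fit (limit about 6°), the stand's fitted position shifted by less than 1 mm, the loose things looked undisturbed, and the arm is clear; the judge gave no result back.

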